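Cover the grease pot and hold the loose hinge leaf for its pin

TASK

Close up the blue grease pot ready for its hinge: lift the red cover by its knob, set it down (not dropped) on the pot's rim so that it sits fully home and level, and let go of it. Then pick up the loose hinge leaf by its rib and bring its knuckle down between the two knuckles on the pot's jamb block, its plate level over the cover, until all three knuckle holes line up for the pin, and finish while still holding it there in the air: gripped, still, clear of the cover and not forced against the pot. Leave the pin and everything else on the bench where it is.

Things in the scene. Friction and masses are not known exactly. Their poses are not given: they have to be found in the camera images.
- keg_rim (a point): Centre of the mouth of the open blue pot at rim level, 110 mm above the bench. The pot is fixed, round, 170 mm outside, 160 mm inside diameter. +x points from its centre to the jamb block, +y along the hinge line, z up. The dark jamb block (48 x 100 mm, 108 mm high) is joined to the pot's side.
- keg_hinge (a point): Where the middle of the leaf's hole must come: on the hinge line midway between the two fixed brass knuckles on the jamb block; 110 mm along +x from the pot's centre, 138 mm above the bench. Axes as keg_rim (y along the hinge). Fixed knuckles: 26 mm diameter, 14 mm hole, 25 mm long, 40 mm gap between, open above; block top 30 mm below the hinge line: nothing stops the leaf at the right height.
- cover_knob (a point): Centre of the black knob on the loose red cover (0.25 to 0.5 kg): upright cylinder 30 mm in diameter, 28 mm high (14 mm above and below this point), its underside 8 mm above the cover's disc. At the start the cover lies on the bench knob up, this point 35 mm above the bench; seated, it is 137 mm above the bench. z along the knob.
- cover_seat (a point): On the cover's axis, 27 mm below cover_knob, at the underside of its red disc (176 mm diameter, 5 mm thick), the face that rests on the rim; when seated it coincides with keg_rim. Below it a centring spigot 151 mm in diameter, bevelled, reaches 8 mm down into the pot.
- leaf_rib (a point): Centre of the upright grip rib of the loose brass leaf (0.17 to 0.35 kg): 48 mm long (x), 14 mm thick (y), 32 mm high (16 mm above and below this point). It stands on a plate 6 mm thick, 40 mm wide (y), from 29 mm behind to 25 mm ahead along x (then a neck 26 mm wide to the knuckle), its underside 22 mm below this point. Starts flat, rib up. +x points to the knuckle, y along its hole, z up.
- leaf_bore (a point): Middle of the hole of the leaf's single knuckle: 46 mm ahead of leaf_rib along x and 8.8 mm below it. Axes as leaf_rib; the 14 mm hole runs along y. Knuckle 26 mm in diameter, 30 mm long. With the holes lined up the plate lies over the cover, its underside about 10 mm above the seated cover's disc.
- pin: Bent steel hinge pin, a bystander: 8 mm rod, 120 mm long with a 30 mm bent end, lying on the far side of the bench. Origin on the bench below the middle of its length.
- wrench: Steel wrench, a bystander, lying on the far side of the bench. Origin on the bench below its middle.
- spray_blue_mid (a point): Middle of a blue spray can, a bystander, 52 mm in diameter, 160 mm high, standing behind the pot.
- spray_orange_mid (a point): Middle of an orange spray can, a bystander, 52 mm in diameter, 160 mm high, standing behind the pot.
- oil_mid (a point): Middle of a yellow oil bottle, a bystander, 72 mm in diameter, 200 mm high, standing behind the pot.
- jar_mid (a point): Middle of a pale grey jar with a cap, a bystander, 68 mm in diameter, 80 mm high, standing behind the pot.
Not all that is in view belongs to the job. What is shaped like the part that bears leaf_rib but black or purple is not meant. What is shaped like the part that bears keg_rim but turquoise is not meant.

How it is judged (in metres and radians):
On the way:
1. the cover sits on the pot's rim, home and level, and has been let go, before the leaf is lifted (horizontal distance between cover_seat and keg_rim below 0.008 m and z of cover_seat in the frame of keg_rim between -0.003 and 0.003 m and angle between cover_seat's own z axis and vertical below 0.04 rad and contact force between the fingers and cover below 0.1 N and linear speed of cover below 0.03 m/s and height (world z) of leaf_bore below 0.05 m), for 0.2 s.
At the end, for the whole second after the job is handed in: Cover seated (8 mm, 3 mm in height, 0.04 rad) and let go; leaf gripped over 2 N, still, hole within 3.5 mm of the hinge line across and in height, 7 mm along it, 0.12 rad in direction and level, plate over the cover; under 0.5 N on the cover, under 10 N on the pot (horizontal distance between cover_seat and keg_rim below 0.008 m and z of cover_seat in the frame of keg_rim between -0.003 and 0.003 m and angle between cover_seat's own z axis and vertical below 0.04 rad and x of leaf_bore in the frame of keg_hinge between -0.0035 and 0.0035 m and z of leaf_bore in the frame of keg_hinge between -0.0035 and 0.0035 m and y of leaf_bore in the frame of keg_hinge between -0.007 and 0.007 m and angle between the y axis of leaf_bore and the y axis of keg_hinge, either way round below 0.12 rad and angle between leaf_bore's own z axis and vertical below 0.12 rad and x of leaf_rib in the frame of keg_hinge below -0.03 m and contact force between the fingers and leaf above 2 N and contact force between leaf and cover below 0.5 N and contact force between leaf and keg below 10 N and linear speed of each of leaf, cover below 0.03 m/s and contact force between the fingers and cover below 0.1 N); the arm keeps its last pose, push and grip.
It fails at once if a bystander moved more than 30 mm (distance of any of pin, wrench, spray_blue_mid, spray_orange_mid, oil_mid, jar_mid from where it was at the start of the episode above 0.03 m).
It fails at once if the cover is dropped or knocked flying (over 0.6 m/s with no finger on it) (linear speed of cover above 0.6 m/s and contact force between the fingers and cover below 0.1 N).
It also fails if it takes over 61 s, if anything falls off the work surface, if the arm or the gripper's body presses on something with over 40 N, if the wrist force passes 120 N, or if a joint passes its speed limit or range.

ROBOT

A 6-joint arm with a two-finger parallel gripper is mounted at the origin on the work surface. World frame = base frame: x ahead of the robot, y to its left, z up, the work surface at z = 0. Lengths are in m, angles in degrees, forces in N, time in s.
With the tool pointing down it reaches from about 0.275 to 0.725 m from the base axis. Payload 5.6 kg.
Tool frame: the origin (TCP) lies between the finger pads; the fingertips stand 11 mm ahead of it and the grasp point (between the pads) lies 8 mm behind it; x points along the fingers, y is the direction in which the jaws open and shut, and the axes are right-handed (so a half turn about x gives the same grasp; the last joint's range is limited). The gripper opens to 85 mm and grips with 20 to 120 N. Pads are 22 mm wide; open, the fingers measure 114 mm over their backs; the gripper's body (76 mm by 85 mm) begins 54 mm behind the grasp point. The pads swing forward as they close: fully open they stand 13 mm farther back than shut.
Start: joints at [87.124, 14.616, 6.199, 0, -81.583, -16.306], TCP at [0.181, 0.519, 0.242] pointing down, gripper open.
Joint ranges: [-168.99, 168.99], [-69.2, 112.95], [-62.41, 85.93], [-164.36, 98.24], [-168.68, -3.75], [-174.98, 174.98]. Speed limits (degrees/s): [147.25, 147.25, 180, 180, 180, 180].

INTERFACE

Orientations are given as [roll, pitch, yaw] about the fixed x, y, z axes, in that order (R = Rz(yaw) Ry(pitch) Rx(roll)).
In Python, from station import env gives the robot as it stands. The module is installed in compiled form; this text tells all that it offers.
- The arm moves only by the tool servo_tool, never from a script. Its argument "increments" is one flat list of numbers, 5 for each row, row after row: the closure, from 0 (fully open) to 1 (shut), then the shift along the world's x, y, z in mm, then the turn about the world's z in rad. In form: [hand, tx, ty, tz, twist, hand, tx, ty, tz, twist, ...]. A call has 1 to 5 rows; each row shifts and turns the commanded pose from where the row before left it; what a row does not reach is not made up. A row lasts 1/12 s, in which the tool goes at most 41.7 mm and 7.16 degrees, less where a joint would pass 70% of its speed; a pose out of reach is approached as far as the arm can. A call with a gripper value outside its range is refused whole. The fingers move at their own pace and stop on an object; "squeeze" is the grip in N (left out, the last holds). Time passes only in rows, so rows that do not move let the fingers close. It gives the time, the measured TCP pose, the force and the opening at its end, in the units of the state.
- env.sense(): the state, without advancing time (a new reading comes with each control period).
- env.capture(name): name is "scene" or "top" or "wrist"; returns a dict with "img" (420x560x3 uint8, red, green, blue), "intrinsics" (3x3 intrinsics, pixels), "eye" and "orientation" of the camera in the world; the wrist camera has in their place "mount" (4x4, takes a point from camera to tool coordinates, whose origin is the TCP and whose axes are the tool frame's). Camera axes: x right, y down, z forward; pixel columns grow to the right and rows downward; lengths in m; the calibration is good to about 2 mm. The wrist camera is an equidistant fisheye: a pixel r from the principal point sees the ray r / f radians off the axis. A picture is of the moment at which its call begins: read the wrist's pose just before it. There is no depth.
- env.finish_job(): hands the job in, once; it reports no verdict.
The state is a dict: "clock": time; "joints": joint angles; "qd": joint speeds; "tau": joint torques, N m; "ee_pos": TCP position; "ee_rot": TCP orientation; "contact_force": force on the tool from outside, world axes, zero at the start; "wrist_torque": the same for the moment, N m; "opening": finger opening in m.
Only numpy, scipy, OpenCV 4.12 (cv2) and the standard library are available. Lean on these libraries where they do the work, as an engineer would, in place of code of your own. Each camera call takes 0.05 s, during which the arm holds its last target.

## Working session

There is one attempt and no reset: what is moved stays moved. The work goes in short steps, Python scripts to look and compute and a tool call to move; the robot and the scene stay as the last step left them, time stands still between calls to the robot, and variables do not carry over. Pictures are saved under pics/ and viewed, and the job is handed in when it is done.

Besides the shell and the picture viewer there is one more tool, called after ">>>" by a JSON object that holds its "method" and its "body", one argument or row to a line. servo_tool: Moves the arm, as the interface text tells. Its arguments: {"type":"object","properties":{"increments":{"type":"array","items":{"type":"number"}},"squeeze":{"type":"number"}},"required":["increments"]}

```bash
mkdir -p pics; cat > h.py <<'E'
import numpy as np, cv2
from station import env
def cap(n,f):
    d=env.capture(n); cv2.imwrite('pics/'+f,d['img'][:,:,::-1]); return d
E
python3 - <<'E'
from h import *
print(env.sense())
for n in ['scene','top','wrist']:
    d=cap(n,n+'0.png'); np.save(n+'0.npy',d['img'])
    print({k:v for k,v in d.items() if k!='img'})
E
```

```text
{'clock': 0.0, 'joints': array([ 8.71239709e+01,  1.46511150e+01,  6.12979526e+00, -2.82554380e-02,
       -8.15845327e+01, -1.63049379e+01]), 'qd': array([ 0.00289752, -0.02038629, -0.00307945, -0.00281638, -0.03627006,
        0.02874491]), 'tau': array([ 4.85266628e-04, -3.86630559e+01,  2.37938011e+01,  5.36482751e+00,
       -6.02974949e-03,  1.11332170e-06]), 'ee_pos': array([0.18049767, 0.5190148 , 0.2414047 ]), 'ee_rot': array([  91.51716567,   89.89052029, -107.6679623 ]), 'contact_force': array([ 1.23136763, -0.32803699,  0.42387465]), 'wrist_torque': array([0.01445983, 0.07465971, 0.03315237]), 'opening': 0.08528852359079339}
{'intrinsics': array([[390.18693041,   0.        , 290.12516051],
       [  0.        , 390.18693041, 209.83551012],
       [  0.        ,   0.        ,   1.        ]]), 'eye': array([ 0.9783586 , -0.17752806,  0.89852547]), 'orientation': array([-144.96317088,    0.42873568,   68.28105383])}
{'intrinsics': array([[493.38582044,   0.        , 285.18891026],
       [  0.        , 493.38582044, 216.20125031],
       [  0.        ,   0.        ,   1.        ]]), 'eye': array([0.35950261, 0.01960372, 1.29151015]), 'orientation': array([-176.21939064,    0.98561482,  -90.31687585])}
{'intrinsics': array([[325.1922621 ,   0.        , 282.87993336],
       [  0.        , 325.1922621 , 211.77539695],
       [  0.        ,   0.        ,   1.        ]]), 'mount': array([[ 6.92926838e-04, -2.79380150e-01,  9.60180323e-01,
        -1.31176198e-01],
       [ 9.99999261e-01, -7.65252920e-04, -9.44325539e-04,
        -7.55490678e-04],
       [ 9.98606606e-04,  9.60180268e-01,  2.79379413e-01,
        -7.16005845e-02],
       [ 0.00000000e+00,  0.00000000e+00,  0.00000000e+00,
         1.00000000e+00]])}
```

View pics/scene0.png

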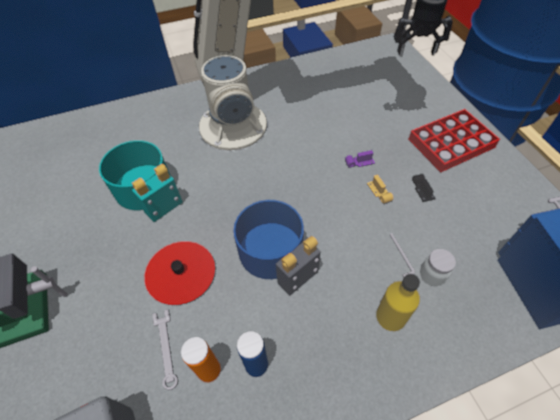

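View pics/top0.png

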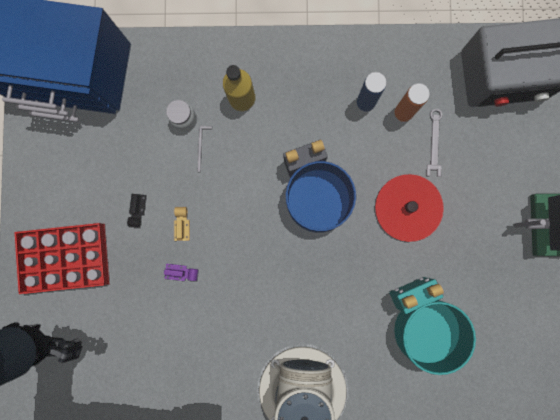

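View pics/wrist0.png

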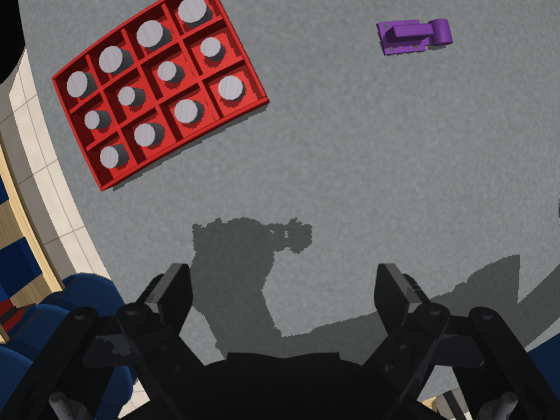

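The overview shows the blue pot (top view, about 320,197), the red cover (409,208; knob 411,207) and the brass leaf (181,223), with decoys in black, purple and turquoise. Next I zoom in and measure.

```bash
cat >> h.py <<'E'
from scipy.spatial.transform import Rotation as Ro
def ray(d,u,v):
    K=d['intrinsics'];R=Ro.from_euler('xyz',d['orientation'],degrees=True).as_matrix()
    return np.array(d['eye']),R@np.linalg.solve(K,[u,v,1.])
def onz(d,u,v,z):
    e,r=ray(d,u,v); return (e+r*(z-e[2])/r[2])
def proj(d,p):
    K=d['intrinsics'];R=Ro.from_euler('xyz',d['orientation'],degrees=True).as_matrix()
    q=K@(R.T@(np.array(p)-d['eye'])); return q[:2]/q[2]
def tri(a,b):
    (e1,r1),(e2,r2)=a,b; A=np.stack([r1,-r2],1); s=np.linalg.lstsq(A,e2-e1,rcond=None)[0]
    p,q=e1+r1*s[0],e2+r2*s[1]; return (p+q)/2,np.linalg.norm(p-q)
def crop(img,x,y,w,h,f,s):
    cv2.imwrite('pics/'+f,cv2.resize(img[y:y+h,x:x+w,::-1],None,fx=s,fy=s,interpolation=cv2.INTER_CUBIC))
E
python3 - <<'E'
from h import *
t=cap('top','t1.png'); s=cap('scene','s1.png')
print(proj(t,[0,0,0]),proj(s,[0,0,0]))
T=t['img'];S=s['img']
crop(T,155,195,60,60,'tl.png',8); crop(T,270,130,100,110,'tp.png',5)
crop(S,350,165,60,50,'sl.png',8); crop(S,225,195,110,105,'sp.png',5)
for d,n in((t,'top'),(s,'scene')):
    h=cv2.cvtColor(d['img'],cv2.COLOR_RGB2HSV)
    m=(((h[...,0]<6)|(h[...,0]>174))&(h[...,1]>170)&(h[...,2]>90)).astype(np.uint8)
    cs=[c for c in cv2.findContours(m,0,1)[0] if cv2.contourArea(c)>1500]
    for c in cs: print(n,'red',cv2.fitEllipse(c),cv2.contourArea(c))
    # brass
    m=((h[...,0]>10)&(h[...,0]<27)&(h[...,1]>110)&(h[...,2]>90)).astype(np.uint8)
    for c in cv2.findContours(m,0,1)[0]:
        if cv2.contourArea(c)>40: print(n,'brass',cv2.minAreaRect(c),cv2.boundingRect(c))
E
```

```text
[302.28133601 389.3436941 ] [232.82200097 125.16860896]
top brass ((409.40008544921875, 301.3000183105469), (9.838699340820312, 11.180339813232422), 63.43495178222656) (404, 296, 13, 12)
top brass ((435.4500427246094, 289.85003662109375), (9.486830711364746, 11.067971229553223), 71.56504821777344) (430, 285, 13, 11)
top brass ((181.5, 223.0), (13.0, 32.0), 0.0) (175, 207, 14, 33)
top brass ((291.53448486328125, 155.58619689941406), (9.284767150878906, 10.21324348449707), 68.19859313964844) (286, 150, 12, 11)
top brass ((317.0862121582031, 145.9655303955078), (9.284767150878906, 10.21324348449707), 68.19859313964844) (312, 141, 12, 11)
top brass ((237.29412841796875, 84.32353973388672), (25.157958984375, 27.512313842773438), 70.34617614746094) (223, 70, 29, 28)
scene red ((179.23272705078125, 272.96282958984375), (58.08421325683594, 70.52207946777344), 63.4219856262207) 3216.0
scene red ((461.5473937988281, 136.3119659423828), (45.40860366821289, 61.61374282836914), 86.78856658935547) 1623.5
scene brass ((206.060791015625, 367.3851623535156), (27.666940689086914, 27.085702896118164), 
[... 370 characters left out ...]
135620117188), 45.0) (304, 237, 13, 16)
scene brass ((139.8845977783203, 186.57691955566406), (14.144856452941895, 10.261953353881836), 56.3099365234375) (133, 179, 14, 16)
scene brass ((379.94219970703125, 189.87574768066406), (28.22417640686035, 12.9562406539917), 53.746158599853516) (368, 176, 24, 26)
scene brass ((162.03846740722656, 171.8076934814453), (14.144856452941895, 10.816654205322266), 56.3099365234375) (155, 164, 13, 16)
scene brass ((256.6058349609375, 40.976478576660156), (20.825326919555664, 26.357053756713867), 77.47119140625) (246, 30, 26, 25)
scene brass ((360.806884765625, 18.215055465698242), (34.703006744384766, 21.826778411865234), 47.121097564697266) (342, 7, 39, 23)
```

View pics/tl.png

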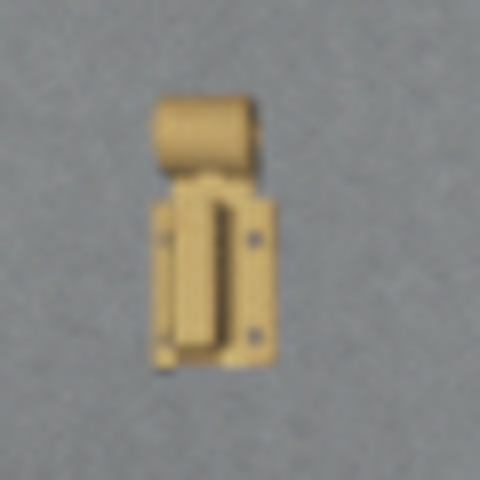

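View pics/tp.png

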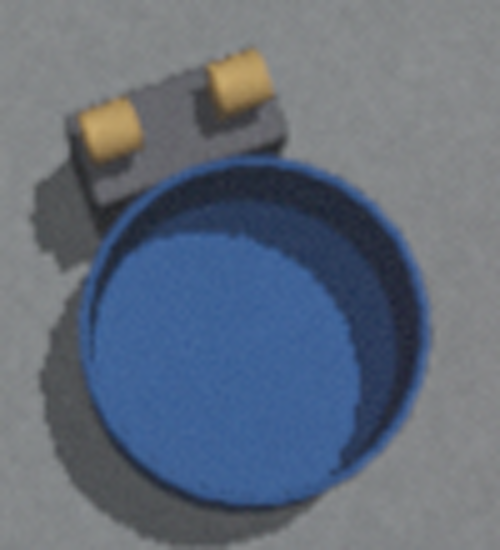

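View pics/sl.png

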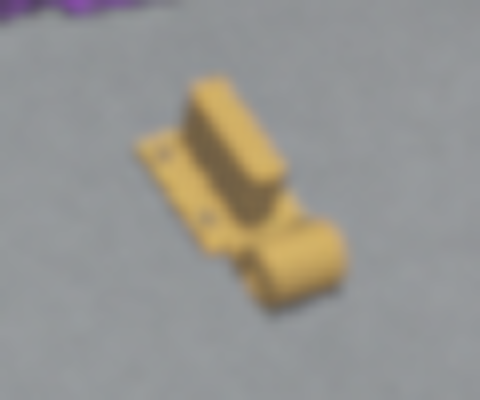

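View pics/sp.png

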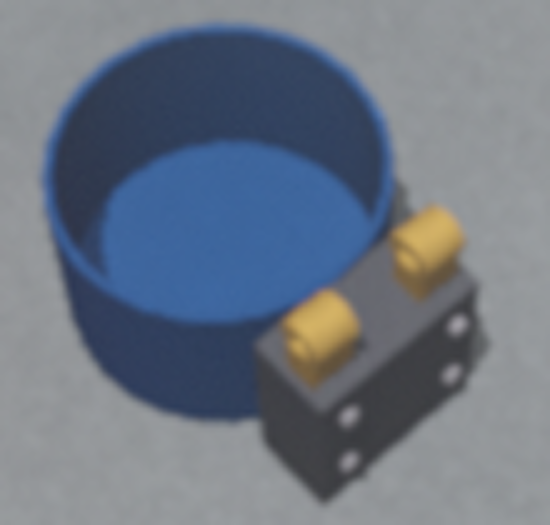

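```bash
python3 - <<'E'
from h import *
t=env.capture('top'); s=env.capture('scene')
def circ(P):
    A=np.c_[2*P[:,:2],np.ones(len(P))]; x=np.linalg.lstsq(A,(P[:,:2]**2).sum(1),rcond=None)[0]
    r=np.sqrt(x[2]+x[0]**2+x[1]**2); return x[:2],r,np.abs(np.hypot(*(P[:,:2]-x[:2]).T)-r).mean()
for d,n,bl,rd in((t,'top',(320,197),(409,208)),(s,'scene',(270,238),(180,272))):
    h=cv2.cvtColor(d['img'],cv2.COLOR_RGB2HSV)
    m=(((h[...,0]<8)|(h[...,0]>172))&(h[...,1]>150)&(h[...,2]>70)).astype(np.uint8)
    for c in cv2.findContours(m,0,1)[0]:
        if cv2.pointPolygonTest(c,(rd[0]+15,rd[1]+5),False)>0 :
            c=cv2.convexHull(c)[:,0]; P=np.array([onz(d,u,v,.013) for u,v in c]); print(n,'cover disc z13mm',circ(P))
            # knob: dark pixels inside
            mm=np.zeros(m.shape,np.uint8); cv2.fillConvexPoly(mm,c,1); mm=cv2.erode(mm,np.ones((9,9)))
            k=((mm>0)&(h[...,2]<60)).astype(np.uint8); ys,xs=np.nonzero(k); print(' knob px',xs.mean(),ys.mean(),xs.min(),xs.max(),ys.min(),ys.max(),'z35',onz(d,xs.mean(),ys.mean(),.035))
    m=((h[...,0]>100)&(h[...,0]<125)&(h[...,1]>120)).astype(np.uint8)
    for c in cv2.findContours(m,0,1)[0]:
        if cv2.pointPolygonTest(c,bl,False)>0 and cv2.contourArea(c)>1000:
            c=cv2.convexHull(c)[:,0]; P=np.array([onz(d,u,v,.11) for u,v in c])
            if n=='scene':  # keep upper part only
                P=P[c[:,1]<245]
            a=circ(P); 
            for _ in range(3):
                e=np.abs(np.hypot(*(P[:,:2]-a[0]).T)-a[1]); P=P[e<.003] if (e<.003).sum()>8 else P; a=circ(P)
            print(n,'rim',a,len(P))
kn=[]
for a,b in(((291.53,155.59),(288,261)),((317.09,145.97),(309.25,243.25))):
    p,g=tri(ray(t,*a),ray(s,*b)); print('knuckle tri',p,g,'z145',onz(t,*a,.145)); kn.append(p)
T=lambda x,y:(155+(x+.5)/8-.5,195+(y+.5)/8-.5)
S=lambda x,y:(350+(x+.5)/8-.5,165+(y+.5)/8-.5)
# leaf: rib top ends (z=.038+... rib top = 22+16=38mm)
a=onz(t,*T(195,200),.038); b=onz(t,*T(194,347),.038); print('rib top ends',a,b,(a+b)/2)
k=onz(t,*T(204,134),.026);k2=onz(t,*T(156,133),.0132);k3=onz(t,*T(255,134),.0132); print('knuckle',k,k2,k3)
for z,p in((.006,(158,200)),(.006,(274,200)),(.006,(277,365)),(.006,(155,367))): print('plate',onz(t,*T(*p),z))
a=onz(s,*S(212,85),.038); b=onz(s,*S(267,168),.038); print('scene rib ends',a,b)
E
```

```text
top cover disc z13mm (array([ 0.46468889, -0.27874285]), np.float64(0.08569105993833823), np.float64(0.00024716681706627163))
 knob px 407.0 208.30769230769232 405 410 204 211 z35 [ 0.46072526 -0.26933776  0.035     ]
top rim (array([ 0.4864397 , -0.04448455]), np.float64(0.0836062003638263), np.float64(0.0006387920660477588)) 32
scene cover disc z13mm (array([ 0.47001908, -0.27994196]), np.float64(0.08574345042838147), np.float64(0.0003732626577772505))
 knob px 177.3909090909091 267.1090909090909 172 183 261 273 z35 [ 0.46926342 -0.27981418  0.035     ]
scene rim (array([ 0.49307528, -0.04658007]), np.float64(0.08263224512268309), np.float64(0.0005721517294310357)) 23
knuckle tri [ 0.5832129  -0.00297069  0.07951815] 0.05464587244443329 z145 [0.57788969 0.02323121 0.145     ]
knuckle tri [ 0.60004411 -0.01390788  0.18871493] 0.045459675114630546 z145 [ 0.60018909 -0.03693924  0.145     ]
rib top ends [0.43566877 0.31225227 0.038     ] [0.38875564 0.31216283 0.038     ] [0.4122122  0.31220755 0.038     ]
knuckle [0.45771967 0.31232393 0.026     ] [0.45914759 0.33100004 0.0132    ] [0.45859897 0.29859755 0.0132    ]
plate [0.43769285 0.33188974 0.006     ]
plate [0.4374431  0.29375887 0.006     ]
plate [0.38346874 0.29237693 0.006     ]
plate [0.38304921 0.33236288 0.006     ]
scene rib ends [0.39509655 0.31302442 0.038     ] [0.43581816 0.31239805 0.038     ]
```

```bash
cat >> h.py <<'E'
def Rt(st): return Ro.from_euler('xyz',st['ee_rot'],degrees=True).as_matrix()
def wcap(f):
    st=env.sense(); d=cap('wrist',f); d['R']=Rt(st); d['p']=np.array(st['ee_pos']); return d
def wray(d,u,v):
    K=d['intrinsics'];f=K[0,0];x,y=(u-K[0,2])/f,(v-K[1,2])/f;th=np.hypot(x,y)
    c=np.array([np.sin(th)*x/max(th,1e-9),np.sin(th)*y/max(th,1e-9),np.cos(th)])
    M=d['mount']; return d['p']+d['R']@M[:3,3], d['R']@(M[:3,:3]@c)
def wonz(d,u,v,z):
    e,r=wray(d,u,v); return e+r*(z-e[2])/r[2]
def wproj(d,P):
    M=d['mount'];c=M[:3,:3].T@(d['R'].T@(np.array(P)-d['p'])-M[:3,3]);th=np.arctan2(np.hypot(c[0],c[1]),c[2]);K=d['intrinsics']
    n=np.hypot(c[0],c[1]);return K[0,2]+K[0,0]*th*c[0]/n,K[1,2]+K[0,0]*th*c[1]/n
E
python3 - <<'E'
from h import *
R=Rt(env.sense()); print(R.round(3))
for j in range(3): print('tool','xyz'[j],'world yaw',np.degrees(np.arctan2(R[1,j],R[0,j])))
t=env.capture('top'); s=env.capture('scene')
for a,b in(((291.53,155.59),(309.25,243.25)),((317.09,145.97),(288,261))): print('knuckle tri',*tri(ray(t,*a),ray(s,*b)))
p=np.load('top0.npy'); crop(p,370,170,80,80,'tc.png',6)
E
```

```text
[[-0.    -0.329 -0.944]
 [-0.    -0.944  0.329]
 [-1.     0.    -0.   ]]
tool x world yaw -106.8699853449956
tool y world yaw -109.18328107987067
tool z world yaw 160.81671928036695
knuckle tri [0.57982807 0.02247125 0.13325456] 0.0016986243176126427
knuckle tri [ 0.60276372 -0.03831481  0.13160221] 0.0015065163638321162
```

View pics/tc.png

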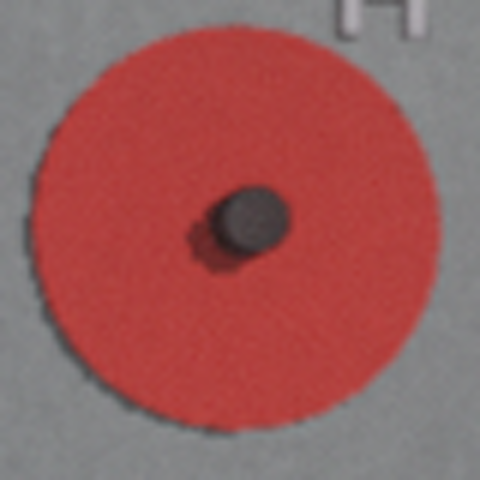

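>>> {"method": "servo_tool", "body": {
  "increments": [0,23,-21,0,0.034,0,23,-21,0,0.034,0,23,-21,0,0.034,0,23,-21,0,0.034,0,23,-21,0,0.034],
  "squeeze": 40
}}

```text
clock: 0.87
ee_pos: [0.2965, 0.4134, 0.2424]
ee_rot: [-106.7, 90.0, 64.0]
contact_force: [0.8, 0.1, -0.5]
opening: 0.0853
```

>>> {"method": "servo_tool", "body": {
  "increments": [0,23,-21,0,0.034,0,23,-21,0,0.034,0,23,-21,0,0.034,0,23,-21,0,0.034,0,23,-21,0,0.029]
}}

```text
clock: 1.28
ee_pos: [0.4116, 0.3083, 0.2425]
ee_rot: [-125.8, 90.0, 54.3]
contact_force: [0.7, 1.0, 0.3]
opening: 0.0853
```

>>> {"method": "servo_tool", "body": {
  "increments": [0,0,0,0,0,0,0,0,0,0]
}}

```text
clock: 1.45
ee_pos: [0.4116, 0.3084, 0.2422]
ee_rot: [20.2, 90.0, -160.0]
contact_force: [-0.6, 1.0, -0.7]
opening: 0.0853
```

```bash
python3 - <<'E'
from h import *
s=env.sense();print(s['clock'],s['joints'],s['ee_pos']);R=Rt(s);print(np.degrees(np.arctan2(R[1,1],R[0,1])))
wcap('w1.png')
E
```

```text
1.45 [ 5.43140660e+01  1.05566858e+01  9.70301195e-01 -1.83795141e-03
 -8.04162709e+01  3.55220813e+01] [0.41157609 0.30840274 0.24223482]
-90.16415877643695
```

View pics/w1.png

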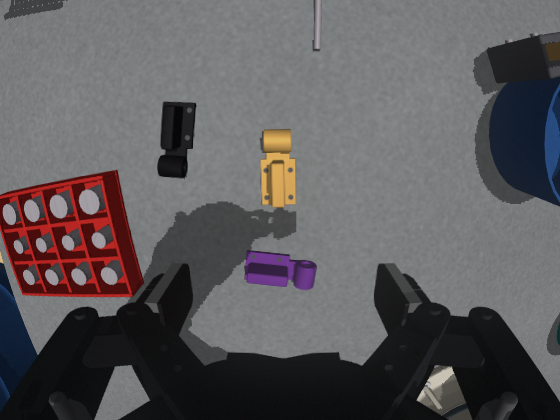

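```bash
python3 - <<'E'
from h import *
d=wcap('w2.png'); print(wray(d,280,210))
crop(d['img'],245,115,70,100,'wl.png',6)
print(wproj(d,[.412,.312,.038]))
E
```

```text
(array([0.48275866, 0.30959579, 0.37335842]), array([-0.27415038,  0.01003445, -0.96163448]))
(np.float64(280.92752526760535), np.float64(187.3075066176088))
```

View pics/wl.png

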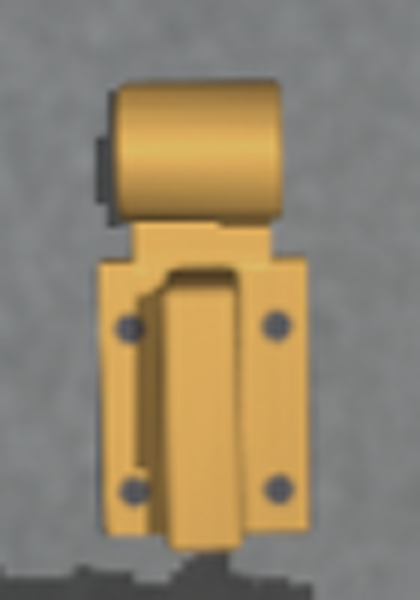

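```bash
python3 - <<'E'
from h import *
d=wcap('w3.png')
C=lambda x,y:(245+(x+.5)/6-.5,115+(y+.5)/6-.5)
a=wonz(d,*C(203,287),.038);b=wonz(d,*C(204,548),.038);print('rib',a,b,(a+b)/2)
for p in((98,260),(307,260),(309,530),(107,533)): print('plate',wonz(d,*C(*p),.006))
print('knuckle ends', wonz(d,*C(115,150),.02),wonz(d,*C(281,150),.02))
E
```

```text
rib [0.43806834 0.31503603 0.038     ] [0.39130692 0.31506438 0.038     ] [0.41468763 0.3150502  0.038     ]
plate [0.43912171 0.33533976 0.006     ]
plate [0.43901051 0.29584487 0.006     ]
plate [0.38623221 0.29507149 0.006     ]
plate [0.38568199 0.33443768 0.006     ]
knuckle ends [0.46085676 0.33107344 0.02      ] [0.46074588 0.3011692  0.02      ]
```

>>> {"method": "servo_tool", "body": {
  "increments": [0,9,-34,2,0.0357,0,9,-34,2,0.0357,0,9,-34,2,0.0357,0,9,-34,2,0.0357,0,9,-34,2,0.0357]
}}

```text
clock: 2.02
ee_pos: [0.4553, 0.139, 0.2526]
ee_rot: [-147.1, 90.0, 43.3]
contact_force: [1.1, 0.7, 0.2]
opening: 0.0856
```

>>> {"method": "servo_tool", "body": {
  "increments": [0,9,-34,2,0.0357,0,9,-34,2,0.0357,0,9,-34,2,0.0357,0,9,-34,2,0.0357,0,9,-34,2,0.0357]
}}

```text
clock: 2.43
ee_pos: [0.5008, -0.0311, 0.2627]
ee_rot: [-177.9, 90.0, 22.8]
contact_force: [-0.5, 0.7, 1.2]
opening: 0.0853
```

>>> {"method": "servo_tool", "body": {
  "increments": [0,0,0,0,0,0,0,0,0,0]
}}

```text
clock: 2.6
ee_pos: [0.5009, -0.0311, 0.2622]
ee_rot: [-48.1, 90.0, 152.3]
contact_force: [0.8, 0.1, 0.1]
opening: 0.0856
```

```bash
python3 - <<'E'
from h import *
s=env.sense();print(s['clock'],s['joints'],s['ee_pos']);R=Rt(s);print(np.degrees(np.arctan2(R[1,1],R[0,1])))
wcap('w4.png')
E
```

```text
2.6 [ 1.43600738e+01  8.81576063e+00  1.72619526e+00 -6.08802909e-03
 -8.29171311e+01  9.59968126e+01] [ 0.50085947 -0.03111451  0.26216527]
-69.64386501399555
```

View pics/w4.png

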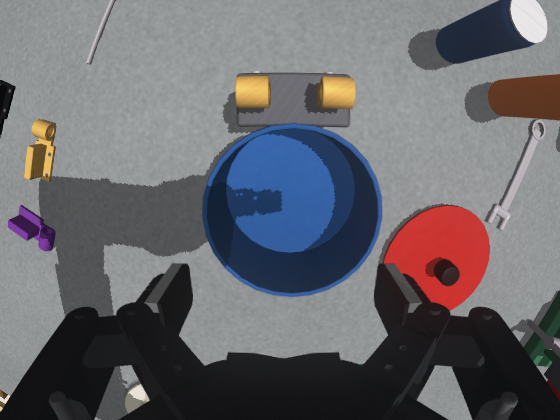

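```bash
cat >> h.py <<'E'
def circ(P):
    A=np.c_[2*P[:,:2],np.ones(len(P))]; x=np.linalg.lstsq(A,(P[:,:2]**2).sum(1),rcond=None)[0]
    r=np.sqrt(x[2]+x[0]**2+x[1]**2); return x[:2],r,np.abs(np.hypot(*(P[:,:2]-x[:2]).T)-r).mean()
def rcirc(P):
    a=circ(P)
    for _ in range(4):
        e=np.abs(np.hypot(*(P[:,:2]-a[0]).T)-a[1]); k=e<max(.0015,np.median(e)*2); P=P[k]; a=circ(P)
    return a,len(P)
E
python3 - <<'E'
from h import *
d=wcap('w5.png'); I=d['img']; h=cv2.cvtColor(I,cv2.COLOR_RGB2HSV)
crop(I,190,60,205,125,'wk.png',3.9)
m=((h[...,0]>100)&(h[...,0]<125)&(h[...,1]>110)).astype(np.uint8)
for c in cv2.findContours(m,cv2.RETR_LIST,cv2.CHAIN_APPROX_NONE)[0]:
    if cv2.contourArea(c)>15000:
        q=cv2.convexHull(c)[:,0]; P=np.array([wonz(d,u,v,.11) for u,v in c[:,0]]); print('rim',rcirc(P),cv2.contourArea(c))
m=((h[...,0]>10)&(h[...,0]<27)&(h[...,1]>110)&(h[...,2]>90)).astype(np.uint8)
for c in cv2.findContours(m,0,1)[0]:
    if cv2.contourArea(c)>300: r=cv2.minAreaRect(c);print('brass',r,cv2.boundingRect(c),wonz(d,*r[0],.146))
E
```

```text
rim ((array([ 0.48999805, -0.0441419 ]), np.float64(0.0833642209433016), np.float64(0.000280869162395316)), 498) 24124.0
brass ((41.20171356201172, 149.65525817871094), (27.690217971801758, 60.275672912597656), 8.530765533447266) (25, 119, 31, 62) [0.47869576 0.20213457 0.146     ]
brass ((338.0, 92.5), (31.0, 36.0), 90.0) (320, 77, 37, 32) [ 0.60274649 -0.03607736  0.146     ]
brass ((254.0, 91.5), (31.0, 34.0), 90.0) (237, 76, 35, 32) [0.5809065  0.02313969 0.146     ]
brass ((535.9345703125, 95.21380615234375), (36.62305450439453, 49.329017639160156), 85.2363510131836) (510, 75, 50, 38) [ 0.68942299 -0.21204218  0.146     ]
```

View pics/wk.png

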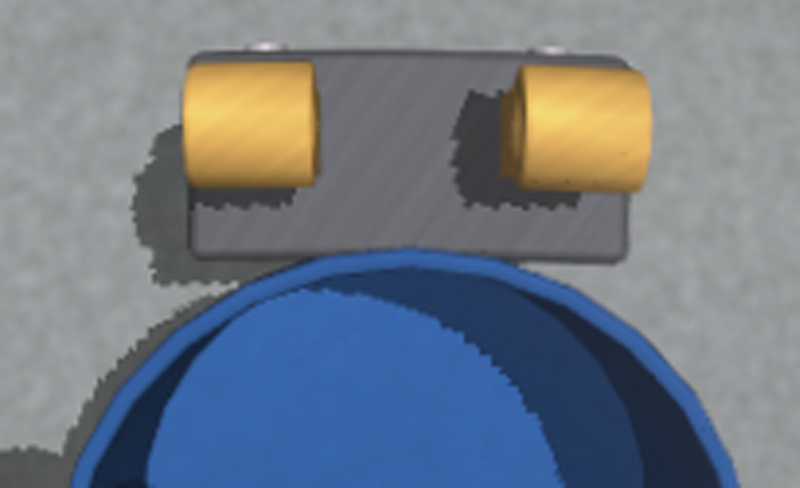

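```bash
python3 - <<'E'
from h import *
d=wcap('w6.png')
C=lambda x,y:(190+(x+.5)/3.9-.5,60+(y+.5)/3.9-.5)
L=wonz(d,*C(251,124),.138);Rr=wonz(d,*C(587,129),.138)
print(L,Rr,(L+Rr)/2)
y=(L-Rr)[:2]; print('y-axis yaw',np.degrees(np.arctan2(y[1],y[0])),np.linalg.norm(y))
for z,pl,pr in((.151,(316,124),(524,120)),(.138,(319,124),(521,120)),(.138,(316,64),(525,68)),(.138,(316,186),(522,188))):
    a=wonz(d,*C(*pl),z);b=wonz(d,*C(*pr),z);v=(a-b)[:2];print(a,b,(a+b)/2,np.linalg.norm(v),np.degrees(np.arctan2(v[1],v[0])))
# outer ends
a=wonz(d,*C(185,124),.138);b=wonz(d,*C(652,130),.138);v=(a-b)[:2];print('outer',(a+b)/2,np.linalg.norm(v),np.degrees(np.arctan2(v[1],v[0])))
c=np.array([.49,-.0441]);
for yaw in(19,20.,21): print(yaw,c+.11*np.array([np.cos(np.radians(yaw)),np.sin(np.radians(yaw))]))
# cover from here
h=cv2.cvtColor(d['img'],cv2.COLOR_RGB2HSV);
m=((h[...,2]<50)).astype(np.uint8); m[:, :425]=0;m[:,460:]=0;m[:255]=0;m[295:]=0
ys,xs=np.nonzero(m);print(xs.mean(),ys.mean(),wonz(d,xs.mean(),ys.mean(),.035))
E
```

```text
[0.5812185  0.02477414 0.138     ] [ 0.6042976  -0.03799478  0.138     ] [ 0.59275805 -0.00661032  0.138     ]
y-axis yaw 110.18764310513782 0.06687737054453656
[0.58463642 0.01177115 0.151     ] [ 0.59944009 -0.02449242  0.151     ] [ 0.59203826 -0.00636063  0.151     ] 0.039168805348306544 112.20647584299557
[0.585736   0.01206538 0.138     ] [ 0.60090382 -0.02502832  0.138     ] [ 0.59331991 -0.00648147  0.138     ] 0.0400749954355298 112.23992023374004
[0.59700512 0.01688992 0.138     ] [ 0.61118467 -0.02202216  0.138     ] [ 0.6040949  -0.00256612  0.138     ] 0.04141508747078817 110.02172163309568
[0.57377359 0.00826507 0.138     ] [ 0.58806127 -0.03012493  0.138     ] [ 0.58091743 -0.01092993  0.138     ] 0.04096254196795678 110.41385010956897
outer [ 0.59316841 -0.00653804  0.138     ] 0.09344474941953083 110.30539180818236
19 [ 0.59400704 -0.0082875 ]
20.0 [ 0.59336619 -0.00647778]
21 [ 0.59269385 -0.00467953]
442.815668202765 269.21198156682027 [ 0.47002611 -0.26926194  0.035     ]
```

>>> {"method": "servo_tool", "body": {
  "increments": [0,-5,-35,-5,0,0,-5,-35,-5,0,0,-5,-35,-5,0,0,-5,-35,-5,0,0,-5,-35,-5,0]
}}

```text
clock: 3.17
ee_pos: [0.4757, -0.2054, 0.2373]
ee_rot: [164.2, 90.0, 4.8]
contact_force: [1.5, 0.5, -0.0]
opening: 0.0854
```

>>> {"method": "servo_tool", "body": {
  "increments": [0,-4,-37,-20,0,0,-4,-36,-20,0,0,0,0,-20,0,0,0,0,0,0,0,0,0,0,0]
}}

```text
clock: 3.58
ee_pos: [0.4676, -0.2769, 0.1771]
ee_rot: [-34.0, 89.9, 166.5]
contact_force: [0.5, -0.7, 1.0]
opening: 0.0854
```

```bash
python3 - <<'E'
from h import *
s=env.sense();print(s['clock'],s['joints'],s['ee_pos'])
d=wcap('w7.png');h=cv2.cvtColor(d['img'],cv2.COLOR_RGB2HSV)
m=(((h[...,0]<8)|(h[...,0]>172))&(h[...,1]>150)&(h[...,2]>70)).astype(np.uint8)
c=max(cv2.findContours(m,0,cv2.CHAIN_APPROX_NONE)[0],key=cv2.contourArea)
P=np.array([wonz(d,u,v,.013) for u,v in c[:,0]]);print(rcirc(P))
print(wproj(d,[.468,-.279,.035]))
E
```

```text
3.5833 [-1.41277444e+01  1.55872189e+01 -2.06348547e+00  1.50600253e-03
 -7.24781841e+01  1.24661825e+02] [ 0.46760876 -0.27692067  0.17712683]
((array([ 0.46793111, -0.27884228]), np.float64(0.08651315202590708), np.float64(0.0002741903122563985)), 508)
(np.float64(285.93090676855127), np.float64(203.64106693424776))
```

View pics/w7.png

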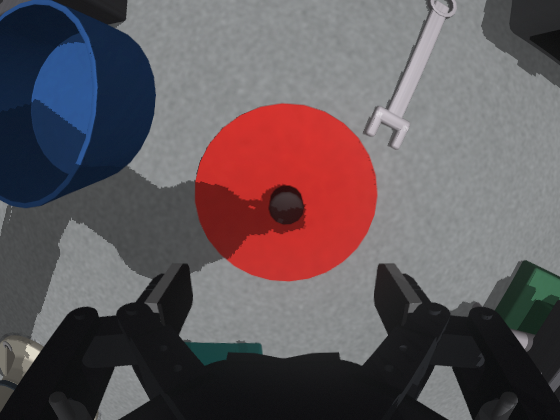

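>>> {"method": "servo_tool", "body": {
  "increments": [0,0,-2,-30,0,0,0,0,-30,0,0,0,0,-30,0,0,0,0,-27,0,0,0,0,0,0]
}}

```text
clock: 4.05
ee_pos: [0.4661, -0.2773, 0.0573]
ee_rot: [-47.5, 89.6, 153.1]
contact_force: [-1.3, 0.1, -0.5]
opening: 0.0858
```

>>> {"method": "servo_tool", "body": {
  "increments": [0,0,0,-14,0,0,0,0,-14,0,0,0,0,0,0]
}}

```text
clock: 4.3
ee_pos: [0.4684, -0.2789, 0.0331]
ee_rot: [-67.6, 90.0, 133.0]
contact_force: [0.7, 0.2, -0.8]
opening: 0.0854
```

```bash
python3 - <<'E'
from h import *
wcap('w8.png')
E
```

```text
(no output)
```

View pics/w8.png

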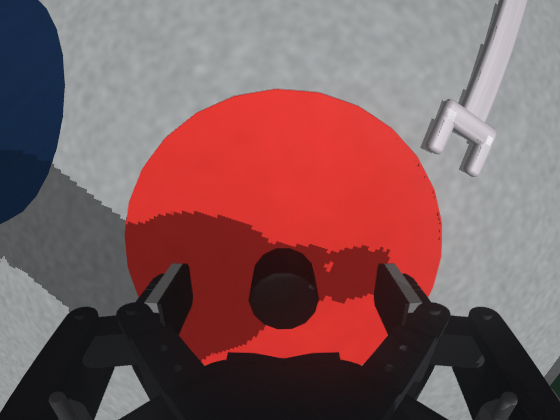

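The knob (about 284,290) sits midway between the pads (190 and 378). Now closing.

>>> {"method": "servo_tool", "body": {
  "increments": [1,0,0,0,0,1,0,0,0,0,1,0,0,0,0,1,0,0,0,0,1,0,0,0,0],
  "squeeze": 50
}}

```text
clock: 4.77
ee_pos: [0.4682, -0.2801, 0.0335]
ee_rot: [142.7, 89.9, -16.8]
contact_force: [-1.5, 1.4, 0.5]
opening: 0.0286
```

>>> {"method": "servo_tool", "body": {
  "increments": [1,0,0,0,0,1,0,0,0,0,1,0,0,0,0]
}}

```text
clock: 5.02
ee_pos: [0.4683, -0.2801, 0.0335]
ee_rot: [140.3, 89.9, -19.3]
contact_force: [0.7, 2.3, 6.8]
opening: 0.0284
```

```bash
python3 - <<'E'
from h import *
wcap('w9.png')
E
```

```text
(no output)
```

View pics/w9.png

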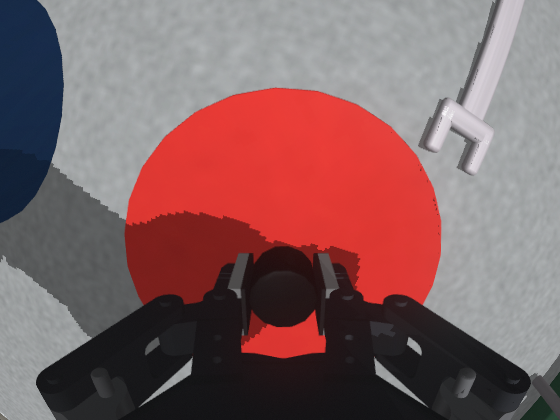

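>>> {"method": "servo_tool", "body": {
  "increments": [1,0,0,3,0,1,0,0,8,0,1,0,0,14,0,1,0,0,15,0,1,0,0,0,0]
}}

```text
clock: 5.48
ee_pos: [0.4693, -0.2809, 0.0755]
ee_rot: [131.8, 89.7, -27.7]
contact_force: [1.1, -0.2, -2.6]
opening: 0.0285
```

```bash
python3 - <<'E'
from h import *
wcap('w10.png'); cap('scene','s10.png')
E
```

```text
(no output)
```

View pics/w10.png

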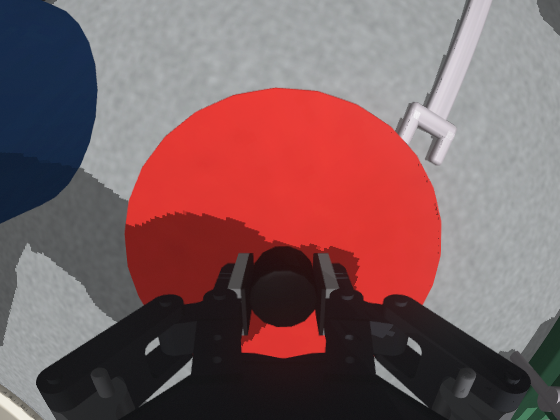

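View pics/s10.png

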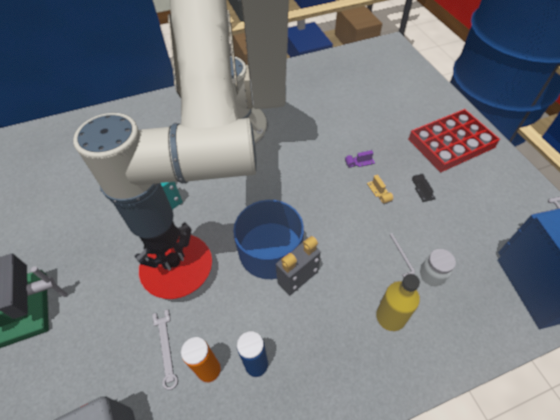

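>>> {"method": "servo_tool", "body": {
  "increments": [1,0,0,30,0,1,0,0,35,0,1,0,0,35,0,1,0,0,25,0,1,0,0,5,0]
}}

```text
clock: 6.0
ee_pos: [0.4694, -0.2811, 0.2067]
ee_rot: [132.2, 89.6, -27.3]
contact_force: [-0.1, -0.5, -3.2]
opening: 0.0285
```

>>> {"method": "servo_tool", "body": {
  "increments": [1,1,15,0,0,1,2,30,0,0,1,3,35,0,0,1,3,35,0,0,1,3,35,0,0]
}}

```text
clock: 6.42
ee_pos: [0.4786, -0.1284, 0.2004]
ee_rot: [-33.7, 89.8, 166.7]
contact_force: [0.6, 0.4, -3.0]
opening: 0.0286
```

>>> {"method": "servo_tool", "body": {
  "increments": [1,3,35,0,0,1,3,30,0,0,1,2,15,0,0,1,2,5,0,0,1,0,0,0,0]
}}

```text
clock: 6.83
ee_pos: [0.4893, -0.044, 0.201]
ee_rot: [-20.4, 89.8, -179.8]
contact_force: [-0.6, -0.3, -2.6]
opening: 0.0282
```

```bash
python3 - <<'E'
from h import *
s=env.sense();print(s['clock'],s['ee_pos'],s['joints'])
d=wcap('w11.png');h=cv2.cvtColor(d['img'],cv2.COLOR_RGB2HSV)
m=(((h[...,0]<8)|(h[...,0]>172))&(h[...,1]>150)&(h[...,2]>70)).astype(np.uint8)
c=max(cv2.findContours(m,0,cv2.CHAIN_APPROX_NONE)[0],key=cv2.contourArea)[:,0]
c=c[c[:,1]<300]
P=np.array([wonz(d,u,v,s['ee_pos'][2]-.0205) for u,v in c]);print(rcirc(P))
E
```

```text
6.8333 [ 0.48933073 -0.04398997  0.20099939] [ 1.31537002e+01  9.06804083e+00 -6.89126186e+00 -3.56295878e-02
 -7.41892170e+01  9.74315171e+01]
((array([ 0.49344757, -0.04173608]), np.float64(0.08234763330451926), np.float64(0.0004523042233493094)), 282)
```

View pics/w11.png

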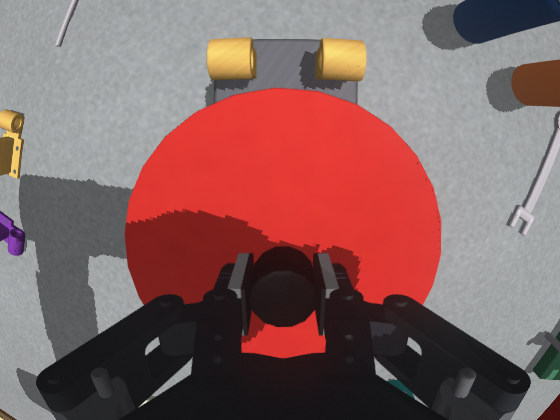

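```bash
python3 - <<'E'
from h import *
d=env.capture('wrist')
for f in('w8','w9','w10','w11'):
    I=cv2.imread(f'pics/{f}.png');h=cv2.cvtColor(I,cv2.COLOR_BGR2HSV)
    m=(((h[...,0]<8)|(h[...,0]>172))&(h[...,1]>150)&(h[...,2]>70)).astype(np.uint8)
    c=max(cv2.findContours(m,0,cv2.CHAIN_APPROX_NONE)[0],key=cv2.contourArea)[:,0];c=c[c[:,1]<300]
    d['R']=np.array([[0,0,-1],[0,-1,0],[-1,0,0.]]);d['p']=np.zeros(3) # tool frame, x->-z
    for z in(-.0205,-.025,-.029): P=np.array([wonz(d,u,v,z) for u,v in c]);print(f,z,rcirc(P),c[:,0].min(),c[:,0].max(),c[:,1].min())
E
```

```text
w8 -0.0205 ((array([-0.00059998,  0.0002607 ]), np.float64(0.0866331619226303), np.float64(0.00018046997563746133)), 373) 125 441 89
w8 -0.025 ((array([-0.00272747,  0.00025905]), np.float64(0.08917987683529432), np.float64(0.00018424478603940324)), 370) 125 441 89
w8 -0.029 ((array([-0.00464102,  0.00025779]), np.float64(0.09146395263732086), np.float64(0.00018896366514504776)), 370) 125 441 89
w9 -0.0205 ((array([0.00439035, 0.00069982]), np.float64(0.08266106679941056), np.float64(0.00048647556615826024)), 288) 125 440 88
w9 -0.025 ((array([0.00238491, 0.00071145]), np.float64(0.08511348505630706), np.float64(0.0005009084982044385)), 288) 125 440 88
w9 -0.029 ((array([0.0006023 , 0.00072178]), np.float64(0.08729341239577067), np.float64(0.0005137377711343805)), 288) 125 440 88
w10 -0.0205 ((array([0.0043483 , 0.00074635]), np.float64(0.08270079804448707), np.float64(0.0004810237577819275)), 289) 125 440 88
w10 -0.025 ((array([0.00234162, 0.00075936]), np.float64(0.08515439506225089), np.float64(0.0004952949436165759)), 289) 125 440 88
w10 -0.029 ((array([0.0005579 , 0.00077091]), np.float64(0.08733537018915205), np.float64(0.0005079804421362818)), 289) 125 440 88
w11 -0.0205 ((array([0.0047105 , 0.00063025]), np.float64(0.08236274735901815), np.float64(0.0004586465225597872)), 282) 125 440 88
w11 -0.025 ((array([0.00271456, 0.00063981]), np.float64(0.08480631496747362), np.float64(0.000472253812532433)), 282) 125 440 88
w11 -0.029 ((array([0.00094039, 0.00064831]), np.float64(0.08697837506387844), np.float64(0.0004843491813970017)), 282) 125 440 88
```

>>> {"method": "servo_tool", "body": {
  "increments": [1,1,0,-15,0,1,0,0,-20,0,1,0,0,-10,0,1,0,0,-6,0,1,0,0,0,0]
}}

```text
clock: 7.35
ee_pos: [0.4898, -0.0459, 0.1502]
ee_rot: [-9.5, 89.8, -169.1]
contact_force: [-0.2, 0.9, -1.8]
opening: 0.0283
```

>>> {"method": "servo_tool", "body": {
  "increments": [1,0,0,-3,0,1,0,0,-3,0,1,0,0,-2,0,1,0,0,-1,0,1,0,0,0,0]
}}

```text
clock: 7.77
ee_pos: [0.4908, -0.045, 0.1426]
ee_rot: [-176.2, 90.0, 24.2]
contact_force: [-0.1, 0.7, -2.5]
opening: 0.0283
```

>>> {"method": "servo_tool", "body": {
  "increments": [1,0,1,-1,0,1,0,0,-1,0,1,0,0,-1,0,1,0,0,-1,0,1,0,0,0,0]
}}

```text
clock: 8.18
ee_pos: [0.4906, -0.044, 0.1383]
ee_rot: [-22.6, 90.0, 177.8]
contact_force: [-0.2, -0.4, -2.4]
opening: 0.0284
```

>>> {"method": "servo_tool", "body": {
  "increments": [1,0,0,-1,0,1,0,0,-1,0,1,0,0,-0.5,0,1,0,0,0,0,1,0,0,0,0]
}}

```text
clock: 8.6
ee_pos: [0.4907, -0.0441, 0.136]
ee_rot: [13.1, 90.0, -146.5]
contact_force: [0.6, -0.3, -2.1]
opening: 0.0286
```

>>> {"method": "servo_tool", "body": {
  "increments": [1,0,0,-0.5,0,1,0,0,-0.5,0,1,0,0,0,0,1,0,0,0,0]
}}

```text
clock: 8.93
ee_pos: [0.4909, -0.044, 0.1355]
ee_rot: [154.7, 90.0, -4.8]
contact_force: [-2.0, 0.9, 1.5]
opening: 0.0287
```

>>> {"method": "servo_tool", "body": {
  "increments": [1,0,0,-0.5,0,1,0,0,-0.5,0,1,0,0,0,0,1,0,0,0,0]
}}

```text
clock: 9.27
ee_pos: [0.4909, -0.044, 0.1355]
ee_rot: [154.6, 89.9, -4.9]
contact_force: [-5.6, 1.8, 8.8]
opening: 0.0283
```

>>> {"method": "servo_tool", "body": {
  "increments": [0.55,0,0,0,0,0.5,0,0,0,0,0,0,0,0,0,0,0,0,0,0,0,0,0,0,0]
}}

```text
clock: 9.68
ee_pos: [0.4908, -0.0441, 0.1339]
ee_rot: [13.7, 90.0, -145.8]
contact_force: [0.1, -0.2, 0.5]
opening: 0.0769
```

>>> {"method": "servo_tool", "body": {
  "increments": [0,0,0,0,0,0,0,0,5,0,0,0,0,15,0,0,0,0,30,0,0,0,0,40,0]
}}

```text
clock: 10.1
ee_pos: [0.489, -0.0441, 0.223]
ee_rot: [-15.5, 89.7, -175.0]
contact_force: [1.4, 0.6, -0.5]
opening: 0.0854
```

>>> {"method": "servo_tool", "body": {
  "increments": [0,0,0,30,0,0,0,0,0,0]
}}

```text
clock: 10.27
ee_pos: [0.4938, -0.0445, 0.2616]
ee_rot: [157.2, 89.3, -2.3]
contact_force: [0.6, -0.1, -0.1]
opening: 0.0851
```

```bash
python3 - <<'E'
from h import *
s=env.sense();print(s['clock'],s['ee_pos'],s['contact_force'])
d=wcap('w12.png');h=cv2.cvtColor(d['img'],cv2.COLOR_RGB2HSV)
m=(((h[...,0]<8)|(h[...,0]>172))&(h[...,1]>150)&(h[...,2]>70)).astype(np.uint8)
c=max(cv2.findContours(m,0,cv2.CHAIN_APPROX_NONE)[0],key=cv2.contourArea)
P=np.array([wonz(d,u,v,.115) for u,v in c[:,0]]);print(rcirc(P))
S=cap('scene','s12.png'); crop(S['img'],215,180,130,125,'s12c.png',4.5)
E
```

```text
10.2667 [ 0.49377609 -0.04453962  0.26161081] [ 0.63161935 -0.07463906 -0.13196215]
((array([ 0.49099137, -0.04344143]), np.float64(0.08628272968509587), np.float64(0.00027663500288538796)), 530)
```

View pics/w12.png

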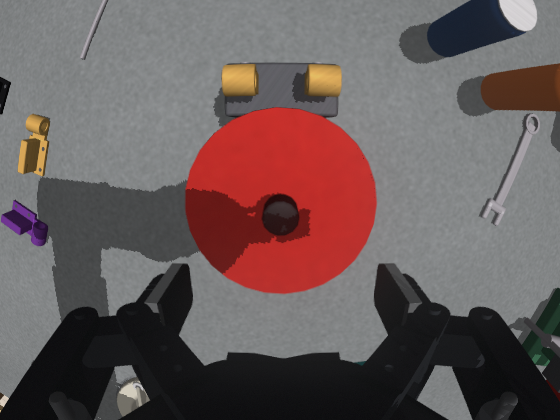

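View pics/s12c.png

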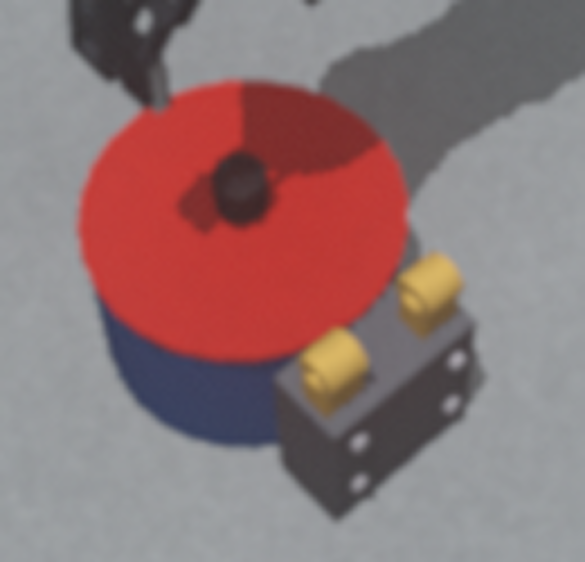

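>>> {"method": "servo_tool", "body": {
  "increments": [0,-7,33,0,-0.035,0,-7,33,0,-0.035,0,-7,33,0,-0.035,0,-7,33,0,-0.035,0,-7,33,0,-0.035]
}}

```text
clock: 10.78
ee_pos: [0.4545, 0.1221, 0.253]
ee_rot: [15.2, 89.9, -154.5]
contact_force: [1.2, 0.5, 0.4]
opening: 0.0853
```

>>> {"method": "servo_tool", "body": {
  "increments": [0,-7,33,-10,-0.035,0,-7,33,-20,-0.035,0,-7,33,-20,-0.035,0,-7,33,-20,-0.035,0,-7,33,-20,-0.035]
}}

```text
clock: 11.2
ee_pos: [0.4194, 0.2869, 0.1622]
ee_rot: [42.3, 89.9, -137.4]
contact_force: [1.7, -0.4, 0.2]
opening: 0.0851
```

>>> {"method": "servo_tool", "body": {
  "increments": [0,-7,30,-20,0,0,0,0,0,0,0,0,0,0,0]
}}

```text
clock: 11.45
ee_pos: [0.4122, 0.316, 0.1415]
ee_rot: [50.9, 89.7, -128.5]
contact_force: [0.4, -0.2, -0.4]
opening: 0.0853
```

```bash
python3 - <<'E'
from h import *
s=env.sense();print(s['clock'],s['ee_pos'],s['joints']);R=Rt(s);print(np.degrees(np.arctan2(R[1,1],R[0,1])))
d=wcap('w13.png');print(wproj(d,[.4147,.315,.038])); crop(d['img'],215,110,140,150,'w13c.png',4)
E
```

```text
11.45 [0.41219927 0.31597718 0.14149082] [ 5.47536500e+01  1.44951159e+01 -8.98489794e+00 -2.02439479e-02
 -6.68451391e+01  3.58029013e+01]
-89.45100886184834
(np.float64(284.5728110378102), np.float64(212.71578807692714))
```

View pics/w13c.png

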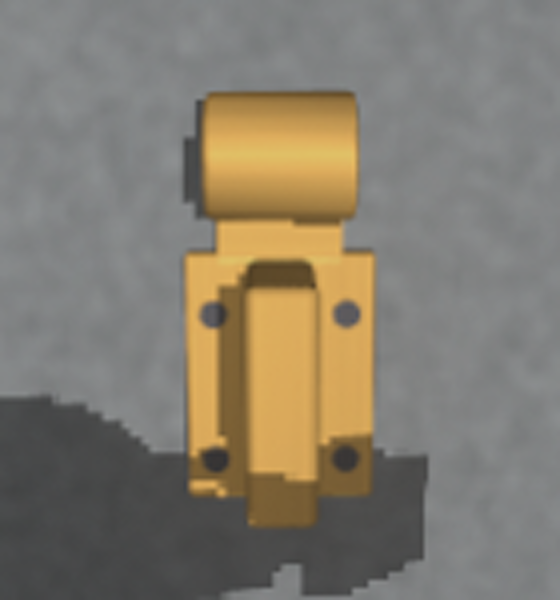

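>>> {"method": "servo_tool", "body": {
  "increments": [0,2,-1,-35,0,0,0,0,-35,0,0,0,0,-20,0,0,0,0,-10,0,0,0,0,0,0]
}}

```text
clock: 11.92
ee_pos: [0.4153, 0.3131, 0.0426]
ee_rot: [52.1, 89.8, -127.6]
contact_force: [-0.1, -1.0, -0.2]
opening: 0.0854
```

>>> {"method": "servo_tool", "body": {
  "increments": [0,0,0,-10,0,0,0,0,-8,0,0,0,0,0,0,0,0,0,0,0]
}}

```text
clock: 12.25
ee_pos: [0.4159, 0.3151, 0.0264]
ee_rot: [-142.8, 90.0, 37.6]
contact_force: [-0.5, -0.2, 0.3]
opening: 0.0852
```

```bash
python3 - <<'E'
from h import *
wcap('w14.png');s=env.sense();R=Rt(s);print(s['ee_pos'],R.round(4))
E
```

```text
[0.41610007 0.31526829 0.02667592] [[ 8.0e-04  7.4e-03 -1.0e+00]
 [ 7.0e-04 -1.0e+00 -7.3e-03]
 [-1.0e+00 -7.0e-04 -8.0e-04]]
```

View pics/w14.png

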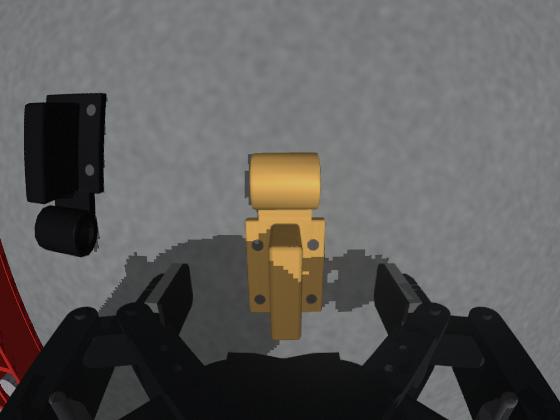

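The rib (about 285,290) lies between the pads and is parallel to them. I'll lower 4 mm and close.

>>> {"method": "servo_tool", "body": {
  "increments": [0,0,0,-4,0,1,0,0,0,0,1,0,0,0,0,1,0,0,0,0,1,0,0,0,0],
  "squeeze": 60
}}

```text
clock: 12.72
ee_pos: [0.4158, 0.3151, 0.0222]
ee_rot: [-141.7, 90.0, 38.8]
contact_force: [0.2, -0.7, 1.0]
opening: 0.0388
```

>>> {"method": "servo_tool", "body": {
  "increments": [1,0,0,0,0,1,0,0,0,0,1,0,0,0,0,1,0,0,0,0,1,0,0,0,0]
}}

```text
clock: 13.13
ee_pos: [0.4158, 0.315, 0.0223]
ee_rot: [-151.0, 90.0, 29.4]
contact_force: [-0.7, -0.3, 2.3]
opening: 0.0133
```

```bash
python3 - <<'E'
from h import *
wcap('w15.png');s=env.sense();R=Rt(s);print(s['ee_pos'],s['contact_force'],R.round(4))
E
```

```text
[0.41584818 0.31506183 0.02228912] [-0.03668047  0.11941906  3.63144663] [[ 3.0e-04  7.3e-03 -1.0e+00]
 [ 2.0e-04 -1.0e+00 -7.3e-03]
 [-1.0e+00 -2.0e-04 -3.0e-04]]
```

View pics/w15.png

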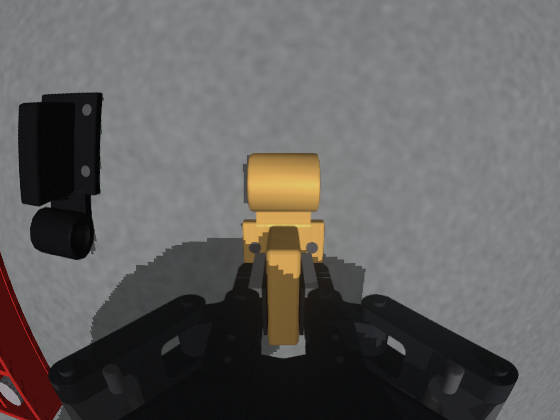

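>>> {"method": "servo_tool", "body": {
  "increments": [1,0,0,5,0,1,0,0,15,0,1,0,0,30,0,1,0,0,10,0,1,0,0,0,0]
}}

```text
clock: 13.6
ee_pos: [0.417, 0.3164, 0.0846]
ee_rot: [-130.5, 89.7, 50.0]
contact_force: [0.6, 0.5, -3.7]
opening: 0.0131
```

```bash
cat >> h.py <<'E'
def knk(f,d,z,y1=225):
    I=cv2.imread('pics/'+f);h=cv2.cvtColor(I,cv2.COLOR_BGR2HSV)
    m=((h[...,0]>10)&(h[...,0]<27)&(h[...,1]>110)&(h[...,2]>70)).astype(np.uint8); m[:140]=0;m[y1:]=0;m[:,:225]=0;m[:,345:]=0
    rows=[(v,np.nonzero(m[v])[0]) for v in range(140,y1)]
    w=[(v,x.min(),x.max(),len(x)) for v,x in rows if len(x)>0]
    wide=[q for q in w if q[3]>64]
    # first block of consecutive wide rows
    b=[wide[0]]
    for q in wide[1:]:
        if q[0]==b[-1][0]+1: b.append(q)
        else: break
    mid=b[len(b)//2]
    return b[0][0],b[-1][0],mid
E
python3 - <<'E'
from h import *
s=env.sense();print(s['clock'],s['ee_pos'],s['opening'])
d=wcap('w16.png')
d['R']=np.array([[0,0,-1],[0,-1,0],[-1,0,0.]]);d['p']=np.zeros(3)
for f in('w15.png','w16.png'):
    a,b,m=knk(f,d,0);print(f,a,b,m,wonz(d,(m[1]+m[2])/2,(a+b)/2,-.0091))
E
```

```text
13.6 [0.41696772 0.31639909 0.08455886] 0.013055855290578969
w15.png 154 210 (182, np.int64(247), np.int64(319), 73) [ 0.04464827  0.00059445 -0.0091    ]
w16.png 154 210 (182, np.int64(247), np.int64(319), 73) [ 0.04464827  0.00059445 -0.0091    ]
```

View pics/w16.png

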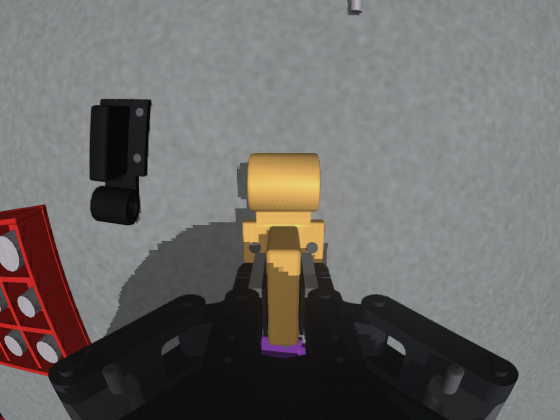

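>>> {"method": "servo_tool", "body": {
  "increments": [1,0,0,30,0,1,0,0,35,0,1,0,0,35,0,1,0,0,25,0,1,0,0,5,0]
}}

```text
clock: 14.07
ee_pos: [0.417, 0.3161, 0.2153]
ee_rot: [-136.8, 89.7, 43.6]
contact_force: [0.4, 0.6, -2.6]
opening: 0.0132
```

>>> {"method": "servo_tool", "body": {
  "increments": [1,10,-25,0,0.025,1,12,-31,0,0.031,1,12,-31,0,0.031,1,12,-31,0,0.031,1,12,-31,0,0.031]
}}

```text
clock: 14.48
ee_pos: [0.4728, 0.1643, 0.2091]
ee_rot: [10.3, 89.7, -160.6]
contact_force: [0.6, -0.1, -3.1]
opening: 0.0134
```

>>> {"method": "servo_tool", "body": {
  "increments": [1,12,-31,0,0.031,1,12,-31,0,0.031,1,12,-31,0,0.031,1,12,-31,0,0.031,1,12,-31,0,0.031]
}}

```text
clock: 14.9
ee_pos: [0.5329, 0.0095, 0.209]
ee_rot: [-17.9, 89.7, 180.0]
contact_force: [1.2, -0.1, -3.3]
opening: 0.013
```

>>> {"method": "servo_tool", "body": {
  "increments": [1,10,-22,0,0.025,1,6,-8,0,0.014,1,0,0,0,0,1,0,0,0,0]
}}

```text
clock: 15.23
ee_pos: [0.5488, -0.0193, 0.2092]
ee_rot: [-21.5, 89.7, 178.5]
contact_force: [-0.2, 0.0, -4.3]
opening: 0.0129
```

```bash
python3 - <<'E'
from h import *
s=env.sense();print(s['clock'],s['ee_pos'],s['opening']);R=Rt(s);print(np.degrees(np.arctan2(R[1,1],R[0,1])))
d=wcap('w17.png');
for n in('scene','top'): S=cap(n,n+'17.png')
E
```

```text
15.2333 [ 0.54877138 -0.01929807  0.20915695] 0.012893872279701653
-70.04662479589143
```

View pics/w17.png

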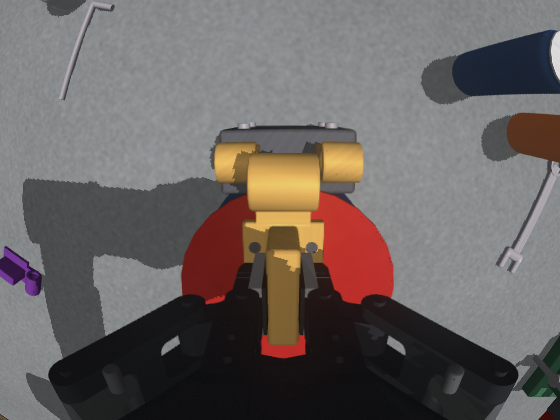

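View pics/scene17.png

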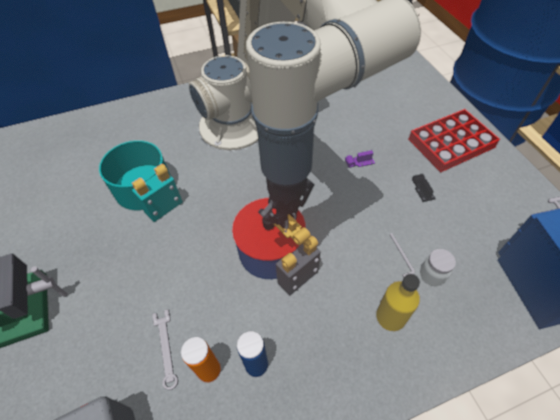

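>>> {"method": "servo_tool", "body": {
  "increments": [1,2,-3,-8,0.004,1,0,0,-12,0,1,0,0,-8,0,1,0,0,0,0,1,0,0,0,0]
}}

```text
clock: 15.8
ee_pos: [0.5513, -0.0219, 0.1835]
ee_rot: [-1.7, 89.9, -161.4]
contact_force: [-0.1, 0.3, -2.4]
opening: 0.0128
```

```bash
python3 - <<'E'
from h import *
s=env.sense();print(s['clock'],s['ee_pos'],s['contact_force']);R=Rt(s);print(np.degrees(np.arctan2(R[1,1],R[0,1])))
d=wcap('w18.png'); crop(d['img'],190,100,185,125,'w18c.png',4.3)
E
```

```text
15.8 [ 0.55132211 -0.02190315  0.18346511] [-0.08204268  0.32512726 -2.44537535]
-69.67231366907542
```

View pics/w18c.png

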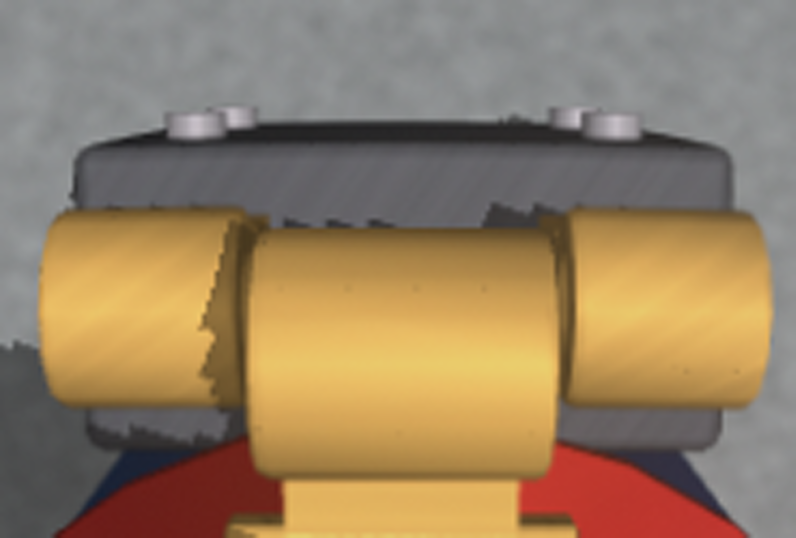

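```bash
python3 - <<'E'
from h import *
d=wcap('w19.png');s=env.sense()
C=lambda x,y:(190+(x+.5)/4.3-.5,100+(y+.5)/4.3-.5)
a=wonz(d,*C(40,306.5),.138);b=wonz(d,*C(770,307.5),.138);H=(a+b)/2;v=(a-b)[:2]
print('hinge',H,np.linalg.norm(v),np.degrees(np.arctan2(v[1],v[0])))
L=wonz(d,*C(402.5,354),s['ee_pos'][2]-.0091);print('bore',L)
e=(H-L)[:2];t=np.radians(20.2);x=np.array([np.cos(t),np.sin(t)]);y=np.array([-x[1],x[0]])
print('err world mm',e*1000,'keg x,y',e@x*1000,e@y*1000,s['ee_pos'])
E
```

```text
hinge [ 0.59348468 -0.00673034  0.138     ] 0.09564457991130308 110.1983060709755
bore [ 0.5938866  -0.00614209  0.17552384]
err world mm [-0.40191689 -0.58824876] keg x,y -0.5803174333232028 -0.4132861815335003 [ 0.55209504 -0.0219204   0.18462384]
```

>>> {"method": "servo_tool", "body": {
  "increments": [1,-0.4,-0.6,-5,0,1,0,0,-7,0,1,0,0,-5,0,1,0,0,0,0,1,0,0,0,0]
}}

```text
clock: 16.32
ee_pos: [0.551, -0.0227, 0.1665]
ee_rot: [-4.3, 89.9, -164.0]
contact_force: [-0.1, -0.3, -2.9]
opening: 0.0129
```

>>> {"method": "servo_tool", "body": {
  "increments": [1,0,0,-4,0,1,0,0,-4,0,1,0,0,-4,0,1,0,0,-3,0,1,0,0,0,0]
}}

```text
clock: 16.73
ee_pos: [0.5508, -0.0226, 0.1511]
ee_rot: [-18.2, 89.9, -177.9]
contact_force: [0.5, 0.9, -3.4]
opening: 0.013
```

```bash
python3 - <<'E'
from h import *
for i in range(2):
    s=env.sense();print(s['clock'],s['ee_pos'],s['contact_force']);R=Rt(s);print(np.degrees(np.arctan2(R[1,1],R[0,1])))
    d=wcap(f'w2{i}.png')
crop(d['img'],190,100,185,125,'w20c.png',4.3)
E
```

```text
16.7333 [ 0.55081711 -0.02263047  0.15106283] [ 0.51320418  0.85576381 -3.38314273]
-69.71494139704534
16.7833 [ 0.55104818 -0.02268563  0.1515389 ] [-0.72631886 -1.15850706 -2.90518596]
-69.70744089886031
```

View pics/w20c.png

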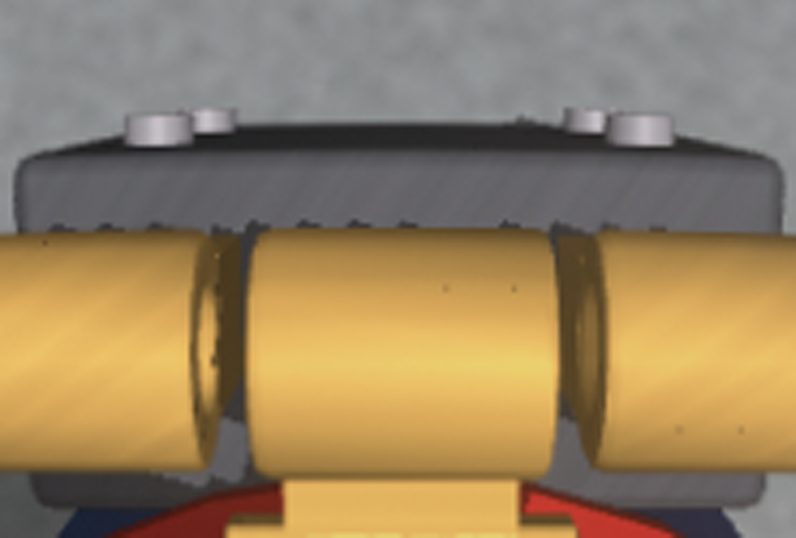

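>>> {"method": "servo_tool", "body": {
  "increments": [1,0,0,-2,0,1,0,0,-2,0,1,0,0,0,0,1,0,0,0,0,1,0,0,0,0]
}}

```text
clock: 17.25
ee_pos: [0.5514, -0.0226, 0.1481]
ee_rot: [150.2, 90.0, -9.5]
contact_force: [0.6, 0.5, -2.4]
opening: 0.0129
```

>>> {"method": "servo_tool", "body": {
  "increments": [1,0,0,0,0,1,0,0,0,0]
}}

```text
clock: 17.42
ee_pos: [0.5514, -0.0226, 0.1481]
ee_rot: [168.7, 90.0, 9.0]
contact_force: [-0.4, 0.1, -2.6]
opening: 0.013
```

```bash
python3 - <<'E'
from h import *
for i in range(2):
    s=env.sense();print(s['clock'],s['ee_pos'],s['contact_force'],s['opening']);R=Rt(s);print(np.degrees(np.arctan2(R[1,1],R[0,1])),R[:,0].round(4))
    d=wcap(f'w3{i}.png')
crop(d['img'],190,100,185,125,'w30c.png',4.3)
S=cap('scene','s30.png');crop(S['img'],225,190,110,105,'s30c.png',5)
E
```

```text
17.4167 [ 0.55141902 -0.02260405  0.14814434] [-0.37544986  0.08602393 -2.56989527] 0.013012094875536796
-69.7037120753566 [ 2.e-04  0.e+00 -1.e+00]
17.4667 [ 0.55141015 -0.02261407  0.1481644 ] [-0.9828173  -0.44645882 -2.94374737] 0.01280112839728381
-69.70375894548485 [ 2.e-04  0.e+00 -1.e+00]
```

View pics/w30c.png

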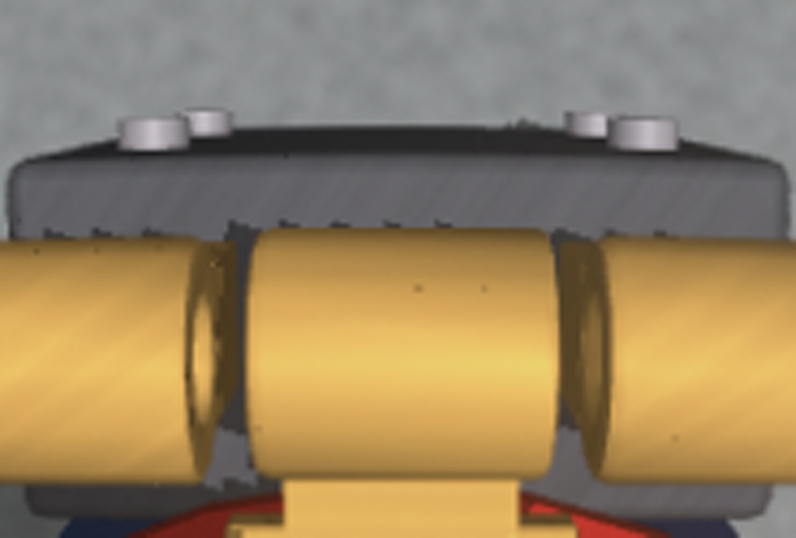

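View pics/s30c.png

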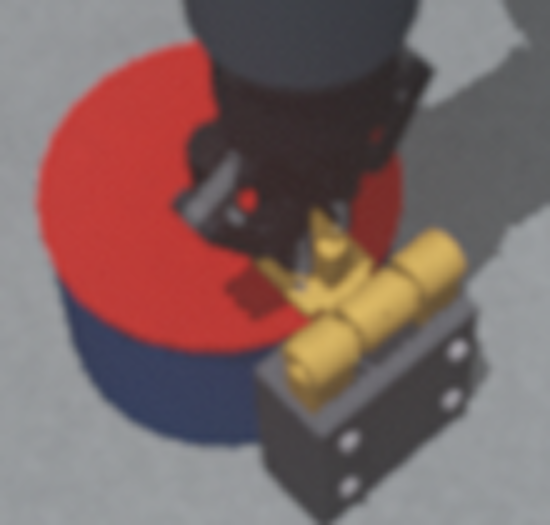

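>>> {"method": "servo_tool", "body": {
  "increments": [1,-0.6,0.1,-1,0,1,0,0,0,0,1,0,0,0,0,1,0,0,0,0,1,0,0,0,0]
}}

```text
clock: 17.98
ee_pos: [0.5507, -0.0225, 0.1471]
ee_rot: [42.9, 90.0, -116.8]
contact_force: [-0.3, 0.0, -3.6]
opening: 0.0129
```

>>> {"method": "servo_tool", "body": {
  "increments": [1,0,0,0,0,1,0,0,0,0]
}}

```text
clock: 18.15
ee_pos: [0.5508, -0.0225, 0.1471]
ee_rot: [136.1, 90.0, -23.6]
contact_force: [0.3, -0.4, -3.1]
opening: 0.0132
```

```bash
python3 - <<'E'
from h import *
s=env.sense();print(s['clock'],s['ee_pos'],s['contact_force'],s['qd'].round(3));R=Rt(s)
d=wcap('w40.png');I=d['img'];crop(I,190,100,185,125,'w40c.png',4.3)
# vertical edges: sat mask rows per column
h=cv2.cvtColor(I,cv2.COLOR_RGB2HSV);m=(h[...,0]>10)&(h[...,0]<27)&(h[...,1]>110)
for c in(200,210,220,228,255,270,300,312,340,350,360,370):
    v=np.nonzero(m[130:230,c])[0]+130; print(c,v.min(),v.max(),len(v))
S=cap('scene','s40.png');crop(S['img'],270,225,60,60,'s40c.png',10)
E
```

```text
18.15 [ 0.55077041 -0.0225344   0.14708954] [ 0.25097686 -0.3599696  -3.11070847] [ 0.066 -0.037  0.015  0.003 -0.062  0.046]
200 155 211 57
210 155 211 57
220 155 211 57
228 154 211 58
255 153 229 73
270 153 229 77
300 153 229 77
312 153 229 68
340 155 211 57
350 155 211 57
360 155 211 57
370 155 211 57
```

View pics/w40c.png

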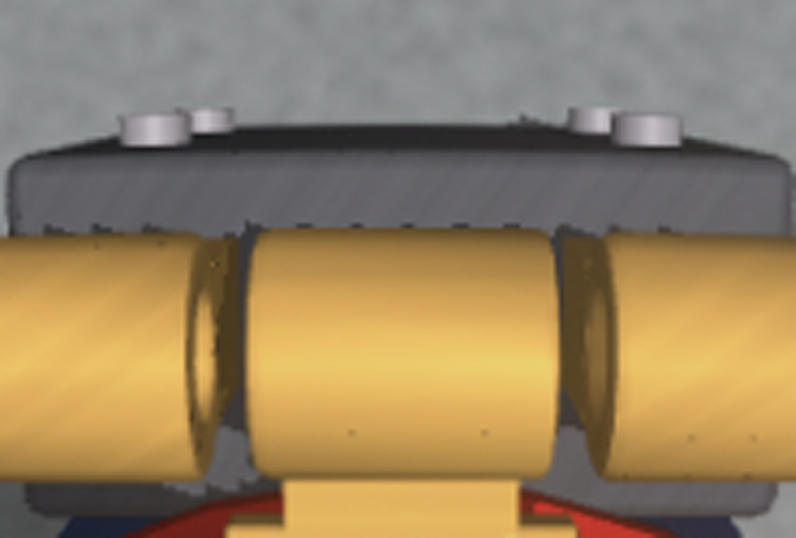

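View pics/s40c.png

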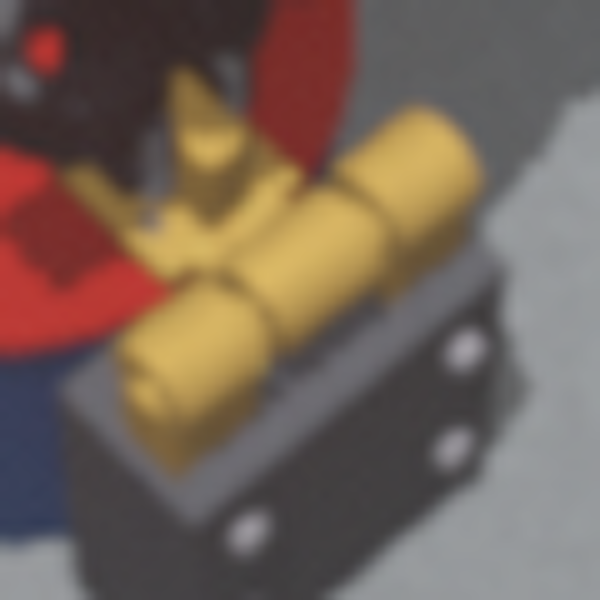

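```bash
python3 - <<'E'
from h import *
print(env.finish_job())
s=env.sense();print(s['clock'],s['ee_pos'],s['contact_force'],s['opening'])
E
```

```text
the job is handed in; nothing more can be done
None
the job is handed in; nothing more can be done
```

I handed the job in at about 18.3 s of the 61 s allowed. The interface gives no verdict, so these are my own last checks.

**Cover:** I lifted it by the knob and lowered it onto the rim. It touched down at TCP height 0.1355 m, exactly the predicted height, and I let go before touching the leaf. Afterwards it looked level, and its centre measured about 1 mm from the pot's.

**Leaf:** I gripped it by the rib and turned it about 20° to match the hinge. It is held between the fixed knuckles with its hole at about 0.138 m.
- **Across the hinge line:** my estimate is an error of about 0.5 mm.
- **Along the hinge line:** also about 0.5 mm.
- **Direction and tilt:** direction was within about 0.5° and tilt close to zero.
- **Contact:** the wrist force was about 3 N downward, which is just the leaf's weight. There was no sign of contact with the pot or cover, and the arm was still.

**Disagreements:**
- The overhead and scene cameras differed by 5–6 mm in x. I used the wrist camera for the final positions.
- In the last wrist image the leaf's knuckle looked about 1 px larger than the fixed ones, so it may sit up to 1–2 mm high. That is inside the 3.5 mm limit.
- The circle fit of the held cover was spoiled by the fingers in view, so I discarded it and used the picture from before the grip.

The moves stayed clear of the pin and the other bystanders. I did not measure their positions again at the end.

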